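# Hold a gear-case cover over its screw holes

### The arm

A 6-joint arm with a two-finger parallel gripper is mounted at the origin on a cart in front of the work surface, level with it; the furniture and walls round the work are solid. World frame = base frame: x ahead of the robot, y to its left, z up, the work surface at z = 0. Lengths are in m, angles in rad, forces in N, time in s.
With the tool pointing down it reaches from about 0.375 to 0.9 m from the base axis. Payload 3.1 kg.
Tool frame: the origin (TCP) lies at the centre of the arm's flange, where the gripper is bolted on; the fingertips stand robot.tip_extent ahead of it and the grasp point (between the pads) lies 164 mm ahead of it (robot.tip_extent is the distance from the TCP to the fingertips, in m); z points along the fingers, y is the line along which they close (so a half turn about z gives the same grasp; the last joint's range is limited). The gripper opens to 87 mm and grips with 3 to 60 N. Pads are 19 mm wide; open, the fingers measure 117 mm over their backs; the gripper's body (75 mm by 190 mm) begins 51 mm behind the grasp point.
Start: joints at [-1.282, 0.527, 1.433, -0, 1.181, -0.178], TCP at [0.282, -0.558, 0.405] pointing down, gripper open.
Joint ranges: [-3.08, 3.08], [-0.75, 2.2], [0.22, 2.44], [-1.43, 4.57], [0, 2.65], [-2.85, 2.85]. Speed limits (rad/s): [2.79, 2.79, 3.14, 3.14, 3.14, 3.14].

### API

Orientations are given as a unit quaternion [x, y, z, w].
In Python, from rig import get_obs, camera, hand_in, cut_out, robot gives the robot as it stands.
- The arm moves only by the tool step_arm, never from a script. Its argument "rows" is a list of rows, each a list of 6 numbers: the shift along the world's x, y, z in m, then the turn, a rotation vector about the world's x, y, z in degrees. A call has 1 to 12 rows; each row shifts and turns the commanded pose from where the row before left it; what a row does not reach is not made up. A row lasts 1/8 s, in which the tool goes at most 62.5 mm and 10.7 degrees, less where a joint would pass 70% of its speed; a pose out of reach is approached as far as the arm can. A call is refused whole if a number of a shift passes 0.0625 or a number of a turn 10.7, either way. A call with a gripper value outside its range is refused whole. "jaw" is the finger opening in m, from 0 to 0.087, set as the call begins (left out, the last holds). The fingers move at their own pace and stop on an object; "squeeze" is the grip in N (left out, the last holds). Time passes only in rows, so rows that do not move let the fingers close. It gives the time, the measured TCP pose, the force, the opening and the grip force at its end, in the units of the state.
- get_obs(): the state, without advancing time (a new reading comes with each control period).
- camera(name): name is "scene" or "top"; returns a dict with "pixels" (480x640x3 uint8, blue, green, red), "depth" (480x640 float32, m along the optical axis (not along the pixel's ray), 0 where there is no reading), "fov_y" (degrees; the focal length in pixels is half the picture's height over the tangent of half this angle, whatever the lens; pixels are square), "cx", "cy" (the principal point, pixels), "k1" (the pictures are not rectified: a ray, as slopes to the right and down, at radius r is drawn at 1 + k1 r^2 times it, then the intrinsics apply), "extrinsics" (4x4, takes a point from camera to world coordinates). Camera axes: x right, y up, looking along -z (the intrinsics and any distortion apply to the point x, -y, -z); pixel columns grow to the right and rows downward; lengths in m; the calibration is good to about 2 mm. A picture is of the moment at which its call begins.
- hand_in(): hands the job in; it is judged then, once.
Trained networks look in the newest picture that a camera, given by its name, has taken for a name from the list of things; names that differ only in an ending like _2 or _b are one class to them, and where a whole thing is asked for, a point or a joint stands for the part that bears it (a point fixed in the world has none). Each returns a list of dicts, best first, with "confidence" (0 to 1); they miss things now and then, are a little off and sometimes report something else, mostly with a low value. They report only what shows in the picture. A call takes as long as a camera call. They do not tell look-alikes from the thing itself.
- cut_out(label, camera): "region" (480x640 bool, what is visible of it) and "extent" ([centre column, centre row, width, height] in pixels, round what is visible of it).
The state is a dict: "time": time; "q": joint angles; "joint_velocities": joint speeds; "joint_torque": joint torques, N m; "position": TCP position; "tool_rot": TCP orientation; "ft_force": force on the tool from outside, world axes, zero at the start; "moment": the same for the moment, N m; "grip_width": finger opening in m; "grip_force": force on a finger pad.
Only numpy, scipy, OpenCV 4.12 (cv2) and the standard library are available. Lean on these libraries where they do the work, as an engineer would, in place of code of your own. Each camera call takes 0.05 s, during which the arm holds its last target. There are 200 camera calls.

### The job

Get the cover ready to be screwed onto the gear case: first turn the setting key on the case until its pointed nose faces the engraved mark, then pick up the cover plate by its hub and hold it level about 10 mm above the case's top face, single hole over single hole, with every hole centred over its threaded hole and the key inside the hollow hub without the cover touching the case or key. Finish while still holding the cover there, so that a colleague can start the screws; do not set it down or let go, and leave the jar, oil stand and blower where they are.

Things in the scene. Friction and masses are not known exactly. Their poses are not given: they have to be found in the camera images.
- housing: Gear case fixed to the bench: bare-metal box 110 (x) x 84 (y) mm on a grey foot 130 x 104 x 8 mm; flat top face 40 mm above the bench. Origin: centre of the underside, z up. Top face: three 6 mm threaded holes, one at the +x end on the centre line, two at the -x end; the setting key in the middle; a short dark engraved line (the mark) on the centre line, 26 to 36 mm from the centre towards +x.
- key (a joint): Angle of the setting key about its upright spindle, in rad: 0 when its pointed nose points exactly at the mark (along the housing's +x), growing counter-clockwise seen from above; it turns from -0.7 to 1.8, is stiff (about 0.04 N m of friction) and stays where it is left.
- key_grip (a point): On the setting key's spindle axis (centre of the housing), 10 mm above the top face. The key is an upright flat dark steel bar 8 mm thick, its top 18 mm above the top face; from the axis its blunt tail reaches 12 mm back, its parallel sides 16 mm ahead, its pointed nose 20 mm ahead. x points to the nose, y across the thickness, z up.
- cover: Loose bare-metal cover, about 0.16 kg, flat on the bench, hub up: plate 110 (x) x 84 (y) x 6 mm, three 10 mm holes in the housing's pattern. Origin: centre of the underside, z up; it fits when its axes point as the housing's. Closed hub on top: x -20 to +29, y -13 to +13 mm, top 28 mm above the underside. Open below: slot x -16 to +25, y -9 to +9 mm, 24 mm deep, to go over the key.
- cover_grip (a point): Point in the cover's hub at its middle (x +4.5 mm, y 0), 18 mm above the cover's underside: the place to grip it across its 26 mm width, along the cover's y. Axes as the cover's.
- parts_jar: Bystander: a small clear jar with a black lid, 45 mm across, 56 mm high. Origin: centre of the underside.
- oil_stand: Bystander: a black oil stand with four domed cups, 32 x 100 x 24 mm. Origin: centre of the underside.
- blower: Bystander: a dark red rubber blower bulb standing with its nozzle up, 48 mm across, 98 mm high. Origin: centre of the underside.
- housing_hole0 (a point): Centre of a threaded hole (6 mm) at the housing's top face, at +43 mm x, on the centre line (the single hole, next to the mark) of the housing. Axes as the housing's.
- cover_hole0 (a point): Centre of the matching clearance hole (10 mm) at the underside of the cover, at +43 mm x, on the centre line (the single hole) of the cover. Axes as the cover's.
- housing_hole1 (a point): Centre of a threaded hole (6 mm) at the housing's top face, at -43 mm x, +29 mm y of the housing. Axes as the housing's.
- cover_hole1 (a point): Centre of the matching clearance hole (10 mm) at the underside of the cover, at -43 mm x, +29 mm y of the cover. Axes as the cover's.
- housing_hole2 (a point): Centre of a threaded hole (6 mm) at the housing's top face, at -43 mm x, -29 mm y of the housing. Axes as the housing's.
- cover_hole2 (a point): Centre of the matching clearance hole (10 mm) at the underside of the cover, at -43 mm x, -29 mm y of the cover. Axes as the cover's.
Mind the look-alikes: they are no part of the job. What is shaped like the cover but pink or yellow is not meant.

How it is judged:
By the outcome, as a careful person would: the job done as asked, in the order asked, and still so for the second after the job is handed in, while the arm keeps its last pose, push and grip.
It also fails if it takes over 51 s, if anything falls off the work surface, if the arm or the gripper's body presses on something with over 40 N, if the wrist force passes 120 N, or if a joint passes its speed limit or range.

## Working session

There is one attempt and no reset: what is moved stays moved. The work goes in short steps, Python scripts to look and compute and a tool call to move; the robot and the scene stay as the last step left them, time stands still between calls to the robot, and variables do not carry over. Pictures are saved under pics/ and viewed, at most 10 in all, crops included, and the job is handed in when it is done.

Besides the shell and the picture viewer there is one more tool, called after "Request:" in YAML: its name, and indented under it one key for each argument. step_arm: Moves the arm, as the interface text tells. Its arguments: {"type":"object","properties":{"rows":{"type":"array"},"jaw":{"type":"number"},"squeeze":{"type":"number"}},"required":["rows"]}

```bash
ls; mkdir -p pics
cat > h.py <<'E'
import numpy as np, cv2
from rig import get_obs, camera, hand_in, cut_out, robot
def K(c):
    f=240/np.tan(np.radians(c["fov_y"])/2)
    return np.array([[f,0,c["cx"]],[0,f,c["cy"]],[0,0,1.]]), np.array([c["k1"],0,0,0,0.])
def rays(c,uv):
    k,d=K(c); p=cv2.undistortPointsIter(np.array(uv,float).reshape(-1,1,2),k,d,None,None,(3,50,1e-10))[:,0]
    return np.c_[p[:,0],-p[:,1],-np.ones(len(p))]
def on_plane(c,uv,z):
    E=c["extrinsics"]; r=rays(c,uv)@E[:3,:3].T; o=E[:3,3]
    return o+r*((z-o[2])/r[:,2])[:,None]
def with_depth(c,uv):
    uv=np.array(uv); E=c["extrinsics"]; d=c["depth"][uv[:,1].astype(int),uv[:,0].astype(int)]
    return (rays(c,uv)*d[:,None])@E[:3,:3].T+E[:3,3]
def proj(c,P):
    k,d=K(c); E=np.linalg.inv(c["extrinsics"]); p=np.array(P)@E[:3,:3].T+E[:3,3]
    p=p*[1,-1,-1]; return cv2.projectPoints(p.reshape(-1,1,3),np.zeros(3),np.zeros(3),k,d)[0][:,0]
E
python3 - <<'E'
from h import *
print(robot, getattr(robot,'tip_extent',None))
for n in("scene","top"):
    c=camera(n); cv2.imwrite(f"pics/{n}0.png",c["pixels"]); print(n,c["fov_y"],c["cx"],c["cy"],c["k1"],c["extrinsics"].round(3).tolist())
    for l in("housing","cover","key","parts_jar","oil_stand","blower"):
        print(l,[(round(r["confidence"],2),np.round(r["extent"]).tolist(), with_depth(c,np.argwhere(r["region"])[:,::-1]).mean(0).round(3).tolist()) for r in cut_out(l,n)])
o=get_obs(); print({k:np.round(v,3).tolist() for k,v in o.items()})
E
```

```text
pics
<Robot object at 0x7f6750963e00> 0.1822
scene 44.46038860275504 321.7755905795996 231.91545204112674 -0.13169949202552247 [[-0.793, 0.272, -0.545, -0.171], [-0.609, -0.352, 0.711, 0.862], [0.001, 0.896, 0.445, 0.697], [0.0, 0.0, 0.0, 1.0]]
housing [(0.58, [283.0, 307.0, 70.0, 41.0], [0.497, 0.121, 0.032]), (0.57, [273.0, 238.0, 16.0, 26.0], [0.71, -0.081, 0.04])]
cover [(0.64, [390.0, 236.0, 17.0, 16.0], [0.517, -0.33, 0.011]), (0.64, [318.0, 231.0, 50.0, 26.0], [0.68, -0.23, 0.014])]
key [(0.49, [283.0, 295.0, 6.0, 12.0], [0.51, 0.11, 0.054]), (0.31, [284.0, 306.0, 69.0, 47.0], [0.497, 0.12, 0.033])]
parts_jar [(0.76, [275.0, 239.0, 18.0, 28.0], [0.709, -0.08, 0.038])]
oil_stand [(0.8, [232.0, 360.0, 53.0, 25.0], [0.478, 0.294, 0.017])]
blower [(0.77, [350.0, 200.0, 20.0, 34.0], [0.683, -0.366, 0.047])]
top 51.79886529199679 319.17072881497626 238.48579724732912 -0.13439227384074823 [[0.009, 0.99, -0.141, 0.402], [-1.0, 0.011, 0.008, -0.129], [0.009, 0.141, 0.99, 1.242], [0.0, 0.0, 0.0, 1.0]]
housing [(0.84, [225.0, 265.0, 57.0, 65.0], [0.508, 0.099, 0.04])]
cover [(0.89, 
[... 228 characters left out ...]
]
key [(0.61, [220.0, 261.0, 6.0, 4.0], [0.51, 0.105, 0.06]), (0.39, [225.0, 265.0, 57.0, 64.0], [0.508, 0.099, 0.04])]
parts_jar [(0.75, [301.0, 180.0, 18.0, 23.0], [0.714, -0.093, 0.056])]
oil_stand []
blower [(0.73, [418.0, 195.0, 21.0, 16.0], [0.688, -0.379, 0.054]), (0.5, [302.0, 184.0, 16.0, 22.0], [0.712, -0.094, 0.059])]
{'time': 0.7, 'q': [-1.282, 0.527, 1.433, -0.0, 1.181, -0.179], 'joint_velocities': [0.0, -0.0, -0.002, 0.0, 0.0, 0.001], 'joint_torque': [-0.0, -43.987, -17.695, 0.063, 0.05, -0.0], 'position': [0.282, -0.558, 0.405], 'tool_rot': [0.973, 0.232, -0.0, 0.0], 'ft_force': [-0.731, -0.046, 0.877], 'moment': [0.016, -0.009, -0.015], 'grip_force': 0.0, 'grip_width': 0.087}
```

Run:
```python
import cv2
t=cv2.imread("pics/top0.png"); cv2.imwrite("pics/topc.png",cv2.resize(t[150:330,180:520],None,fx=2.35,fy=2.35,interpolation=cv2.INTER_CUBIC))
```

```text
(no output)
```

View pics/topc.png

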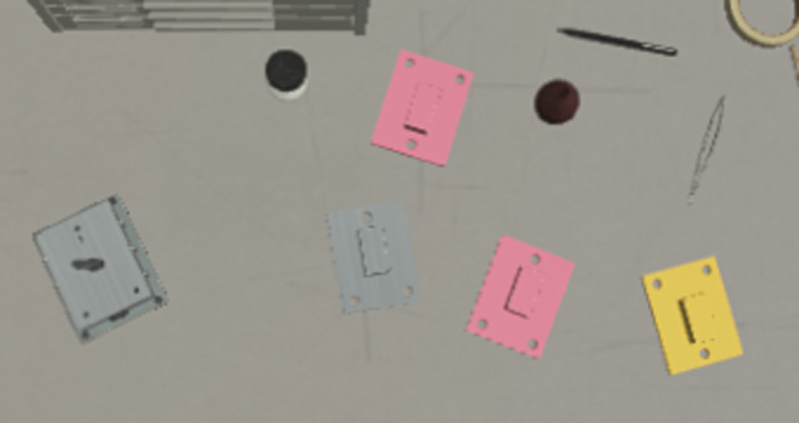

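View pics/scene0.png

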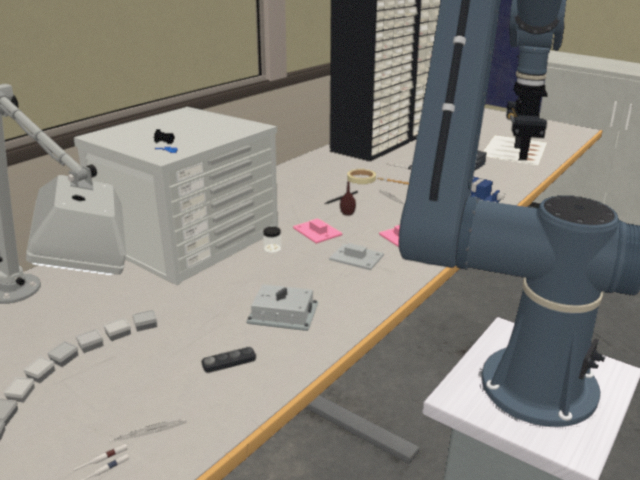

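```bash
cat >> h.py <<'E'
def rect(c,x0,y0,z,half=.07,s=2.8):
    n=int(2*half*1000*s); a=np.arange(n)/(1000*s)
    X=x0+half-a; Y=y0+half-a   # rows: x decreasing; cols: y decreasing
    P=np.stack([np.repeat(X[:,None],n,1),np.repeat(Y[None],n,0),np.full((n,n),z)],-1).reshape(-1,3)
    m=proj(c,P).reshape(n,n,2).astype(np.float32)
    return cv2.remap(c["pixels"],m[...,0],m[...,1],cv2.INTER_CUBIC)
E
python3 - <<'E'
from h import *
c=camera("top"); np.save("top1.npy",c,allow_pickle=True)
a=rect(c,.508,.10,.04);b=rect(c,.526,-.187,.006)
im=np.hstack([a,b])
for i in range(0,392,28):
    cv2.line(im,(0,i),(4 if i%140 else 12,i),(0,0,255),1)
    for o in(0,392): cv2.line(im,(o+i,0),(o+i,4 if i%140 else 12),(0,0,255),1)
cv2.imwrite("pics/rect.png",im); print(im.shape)
E
```

```text
(392, 784, 3)
```

View pics/rect.png

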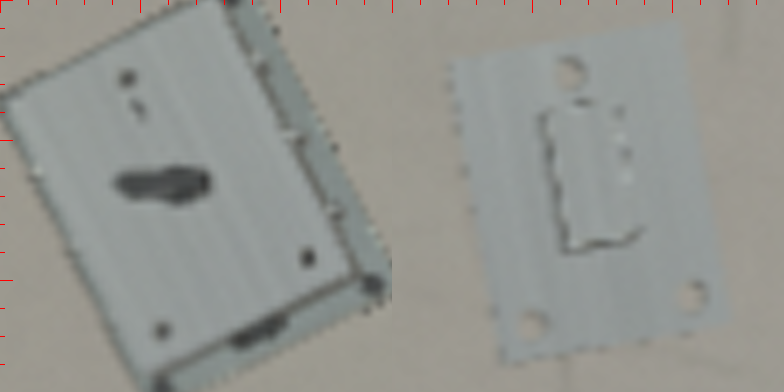

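```bash
cat >> h.py <<'E'
from scipy.optimize import minimize
from scipy.ndimage import gaussian_filter
def mask_fit(c,x0,y0,z,p0,hole_r=5.,sig=4.):
    """pose (x,y,yaw) of the 110x84 plate, from the bluish tint; x0,y0 centre of rectified patch"""
    s,half=2.,.085; im=rect(c,x0,y0,z,half,s).astype(float); ch=im[...,0]-im[...,2]
    n=len(ch); a=half*1000-np.arange(n)/s; X,Y=np.meshgrid(a,a,indexing='ij')
    def cost(p):
        t=np.radians(p[2]);dx=X-p[0];dy=Y-p[1]; u=np.cos(t)*dx+np.sin(t)*dy; v=-np.sin(t)*dx+np.cos(t)*dy
        sg=lambda d:1/(1+np.exp(-d/.8))
        m=sg(55-abs(u))*sg(42-abs(v))
        for hx,hy in((43,0),(-43,29),(-43,-29)): m=m*(1-sg(hole_r-np.hypot(u-hx,v-hy)))
        return -np.corrcoef(m.ravel(),ch.ravel())[0,1]
    r=minimize(cost,p0,method="Nelder-Mead",options=dict(xatol=.01,fatol=1e-6,initial_simplex=np.array(p0)+np.array([[0,0,0],[4,0,0],[0,4,0],[0,0,5]])))
    return x0+r.x[0]/1000,y0+r.x[1]/1000,r.x[2],r.fun
def housing_fit(c):
    a=rect(c,.508,.10,.04); g=255-cv2.cvtColor(a,cv2.COLOR_BGR2GRAY).astype(float); P=[]
    for u,v in((127,78),(163,331),(307,258)):
        w=g[v-13:v+14,u-13:u+14]; w=np.clip(w-np.median(w)-12,0,None); yy,xx=np.mgrid[-13:14,-13:14]
        P.append((.578-(v+(w*yy).sum()/w.sum())/2800,.17-(u+(w*xx).sum()/w.sum())/2800))
    P=np.array(P)*1000; L=np.array([[43,0],[-43,29],[-43,-29.]])
    A=L-L.mean(0);B=P-P.mean(0); t=np.arctan2((A[:,0]*B[:,1]-A[:,1]*B[:,0]).sum(),(A*B).sum())
    R=np.array([[np.cos(t),-np.sin(t)],[np.sin(t),np.cos(t)]]); o=P.mean(0)-R@L.mean(0)
    return o, np.degrees(t), (P-(L@R.T+o)).round(2).tolist()
E
python3 - <<'E'
from h import *
c=np.load("top1.npy",allow_pickle=True).item()
print(housing_fit(c))
print(mask_fit(c,.526,-.187,.006,[0,0,8]))
# key: dark pixels rectified on key top plane
a=rect(c,.508,.10,.058); g=cv2.cvtColor(a,cv2.COLOR_BGR2GRAY)
n,l,st,ce=cv2.connectedComponentsWithStats((g<95).astype(np.uint8))
for i in range(1,n):
    if st[i][4]>150:
        pts=np.argwhere(l==i)[:,::-1].astype(np.float32); print(st[i].tolist(),.578-ce[i][1]/2800,.17-ce[i][0]/2800,cv2.minAreaRect(pts))
s=camera("scene"); np.save("sc1.npy",s,allow_pickle=True)
print(mask_fit(s,.526,-.187,.006,[0,0,8]))
E
```

```text
(array([511.39919862, 105.2704297 ]), np.float64(26.545772443151005), [[0.06, -0.0], [-0.12, 0.08], [0.06, -0.08]])
(np.float64(0.5273889860650119), np.float64(-0.1874427663143465), np.float64(10.187580555498776), np.float64(-0.9927230014236325))
[228, 0, 20, 14, 202] 0.5760869872701555 0.08475247524752477 ((237.5, 6.5), (13.0, 19.0), 90.0)
[129, 173, 90, 35, 2135] 0.5104933087989294 0.10666794914687187 ((173.5, 190.0), (34.0, 89.0), 90.0)
[369, 279, 20, 19, 293] 0.4753403217942467 0.03473793271574843 ((378.5, 288.0), (18.0, 19.0), 90.0)
[238, 316, 57, 35, 914] 0.45886355110972177 0.07444162238199438 ((268.110107421875, 334.58831787109375), (18.74703025817871, 61.28615951538086), 62.7004280090332)
[164, 378, 17, 14, 172] 0.44024044850498334 0.10873754152823922 ((172.0, 384.5), (13.0, 16.0), 90.0)
(np.float64(0.5276981466858911), np.float64(-0.18743567949444237), np.float64(9.701136087141052), np.float64(-0.8706831270442968))
```

Request:
step_arm:
  rows:
    - [0.0191,0.0553,-0.0083,0,0,5.27]
    - [0.0191,0.0553,-0.0083,0,0,5.27]
    - [0.0191,0.0553,-0.0083,0,0,5.27]
    - [0.0191,0.0553,-0.0083,0,0,5.27]
    - [0.0191,0.0553,-0.0083,0,0,5.27]
    - [0.0191,0.0553,-0.0083,0,0,5.27]
    - [0.0191,0.0553,-0.0083,0,0,5.27]
    - [0.0191,0.0553,-0.0083,0,0,5.27]
    - [0.0191,0.0553,-0.0083,0,0,5.27]
    - [0.0191,0.0553,-0.0083,0,0,5.27]
    - [0.0191,0.0553,-0.0083,0,0,5.27]
    - [0.0191,0.0553,-0.0083,0,0,5.27]
  jaw: 0.04
  squeeze: 15

```text
time: 2.3
position: [0.5118, 0.1077, 0.3051]
tool_rot: [0.706, 0.709, 0.0, 0.0]
ft_force: [1.1, -0.9, -0.7]
grip_width: 0.0401
grip_force: 0.0
```

```bash
cat >> h.py <<'E'
def st():
    o=get_obs(); x,y,z,w=o["tool_rot"]; print(round(o["time"],2),"pos",o["position"].round(4) if hasattr(o["position"],'round') else np.round(o["position"],4),"yaw",round(np.degrees(2*np.arctan2(y,x)),2),"tilt",np.round([z,w],4),"F",np.round(o["ft_force"],2),"M",np.round(o["moment"],3),"g",round(o["grip_width"],4),round(o["grip_force"],1),"q6",round(o["q"][5],2))
E
python3 -c "
from h import *
st()"
```

```text
2.3 pos [0.5118 0.1077 0.3051] yaw 90.23 tilt [0.0004 0.0005] F [ 1.12 -0.91 -0.71] M [-0.031 -0.167 -0.056] g 0.0401 0.0 q6 -0.01
```

Request:
step_arm:
  rows:
    - [0,0,-0.03,0,0,0]
    - [0,0,-0.03,0,0,0]
    - [0,0,-0.012,0,0,0]
    - [0,0,-0.005,0,0,0]
    - [0,0,0,0,0,0]
    - [0,0,0,0,0,0]
    - [0,0,0,0,0,0]

```text
time: 3.18
position: [0.5113, 0.1056, 0.2289]
tool_rot: [0.707, 0.707, 0.001, 0.001]
ft_force: [-0.5, 0.0, -0.3]
grip_width: 0.04
grip_force: 0.0
```

```bash
python3 -c "
from h import *
st()"
```

```text
3.17 pos [0.5113 0.1056 0.2289] yaw 90.03 tilt [0.0006 0.0006] F [-0.45  0.02 -0.26] M [ 0.011 -0.054 -0.024] g 0.04 0.0 q6 -0.01
```

Request:
step_arm:
  rows:
    - [0,0,-0.0035,0,0,0]
    - [0,0,0,0,0,0]

```text
time: 3.42
position: [0.5109, 0.1058, 0.2245]
tool_rot: [0.707, 0.707, -0.0, -0.0]
ft_force: [0.7, 0.1, 0.3]
grip_width: 0.0404
grip_force: 0.0
```

Request:
step_arm:
  rows:
    - [0,0,0,0,0,0]
    - [0,0,0,0,0,0]
    - [0,0,0,0,0,0]
    - [0,0,0,0,0,0]
    - [0,0,0,0,0,0]
    - [0,0,0,0,0,0]
  jaw: 0
  squeeze: 15

```text
time: 4.18
position: [0.5112, 0.1058, 0.2247]
tool_rot: [0.707, 0.707, 0.0, 0.0]
ft_force: [0.2, 0.2, -0.6]
grip_width: 0.0082
grip_force: 14.9
```

```bash
python3 -c "
from h import *
st()"
```

```text
4.17 pos [0.5112 0.1058 0.2247] yaw 90.04 tilt [0.0002 0.0002] F [ 0.23  0.24 -0.59] M [ 0.022 -0.205  0.002] g 0.0082 14.9 q6 -0.01
```

Request:
step_arm:
  rows:
    - [0,0,0,0,0,-6.35]
    - [0,0,0,0,0,-6.35]
    - [0,0,0,0,0,-6.35]
    - [0,0,0,0,0,-6.35]
    - [0,0,0,0,0,-6.35]
    - [0,0,0,0,0,-6.35]
    - [0,0,0,0,0,-6.35]
    - [0,0,0,0,0,-6.35]
    - [0,0,0,0,0,-6.35]
    - [0,0,0,0,0,-6.35]
    - [0,0,0,0,0,0]
    - [0,0,0,0,0,0]
  squeeze: 25

```text
time: 5.68
position: [0.5122, 0.1052, 0.2247]
tool_rot: [0.973, 0.231, 0.001, 0.001]
ft_force: [4.0, -5.2, -3.2]
grip_width: 0.008
grip_force: 25.0
```

```bash
python3 -c "
from h import *
st()"
```

```text
5.67 pos [0.5122 0.1052 0.2247] yaw 26.68 tilt [0.0015 0.0009] F [ 3.97 -5.2  -3.21] M [-0.781 -0.592 -0.01 ] g 0.008 25.0 q6 1.1
```

Request:
step_arm:
  rows:
    - [0.0005,-0.001,0,0,0,0]
    - [0,0,0,0,0,0]
    - [0,0,0,0,0,0]

```text
time: 6.05
position: [0.5123, 0.1049, 0.2247]
tool_rot: [0.973, 0.23, 0.001, 0.0]
ft_force: [5.3, -0.4, -4.6]
grip_width: 0.0078
grip_force: 24.9
```

```bash
python3 -c "
from h import *
st()"
```

```text
6.05 pos [0.5123 0.1049 0.2247] yaw 26.57 tilt [0.0012 0.0002] F [ 5.3  -0.45 -4.65] M [-0.016 -0.844  0.068] g 0.0078 24.9 q6 1.09
```

Request:
step_arm:
  rows:
    - [0,0,0,0,0,0]
    - [0,0,0,0,0,0]
    - [0,0,0,0,0,0]
  jaw: 0.03

```text
time: 6.42
position: [0.5107, 0.1049, 0.2246]
tool_rot: [0.973, 0.23, -0.001, -0.0]
ft_force: [0.5, -0.6, 0.1]
grip_width: 0.027
grip_force: 0.0
```

```bash
python3 -c "
from h import *
st()"
```

```text
6.42 pos [0.5107 0.1049 0.2246] yaw 26.56 tilt [-0.0011 -0.0003] F [ 0.5  -0.63  0.14] M [ 0.006  0.006 -0.003] g 0.027 0.0 q6 1.1
```

Free at (0.5107, 0.1049). Shift to my axis estimate (0.5112, 0.1040) and regrip to confirm by force.

Request:
step_arm:
  rows:
    - [0.0005,-0.0009,0,0,0,0]
    - [0,0,0,0,0,0]
    - [0,0,0,0,0,0]

```text
time: 6.8
position: [0.512, 0.1038, 0.2246]
tool_rot: [0.973, 0.23, -0.0, -0.0]
ft_force: [-0.9, 0.5, 0.1]
grip_width: 0.03
grip_force: 0.0
```

Request:
step_arm:
  rows:
    - [0,0,0,0,0,0]
    - [0,0,0,0,0,0]
    - [0,0,0,0,0,0]
    - [0,0,0,0,0,0]
    - [0,0,0,0,0,0]
  jaw: 0

```text
time: 7.42
position: [0.5118, 0.1043, 0.2247]
tool_rot: [0.973, 0.23, -0.0, -0.0]
ft_force: [-1.0, 2.9, 1.4]
grip_width: 0.0079
grip_force: 25.1
```

```bash
python3 -c "
from h import *
st()"
```

```text
7.42 pos [0.5118 0.1043 0.2247] yaw 26.54 tilt [-0.0001 -0.0003] F [-0.97  2.89  1.44] M [0.553 0.087 0.018] g 0.0079 25.1 q6 1.09
```

Request:
step_arm:
  rows:
    - [0,0,0,0,0,0]
    - [0,0,0,0,0,0]
    - [0,0,0,0,0,0]
  jaw: 0.03

```text
time: 7.8
position: [0.5121, 0.1036, 0.2246]
tool_rot: [0.973, 0.23, 0.0, 0.0]
ft_force: [-0.5, -0.6, 1.0]
grip_width: 0.0271
grip_force: 0.0
```

Request:
step_arm:
  rows:
    - [0,0,0.03,0,0,0]
    - [0,0,0.05,0,0,0]
    - [0.0033,-0.0486,0,0,0,-2.76]
    - [0.0033,-0.0486,0,0,0,-2.76]
    - [0.0033,-0.0486,0,0,0,-2.76]
    - [0.0033,-0.0486,0,0,0,-2.76]
    - [0.0033,-0.0486,0,0,0,-2.76]
    - [0.0033,-0.0486,0,0,0,-2.76]
    - [0,0,0,0,0,0]
    - [0,0,0,0,0,0]
  jaw: 0.05

```text
time: 9.05
position: [0.5313, -0.1876, 0.3043]
tool_rot: [0.996, 0.087, -0.001, -0.001]
ft_force: [0.1, 0.0, 0.4]
grip_width: 0.05
grip_force: 0.0
```

Run:
```python
from h import *
st()
c=camera("top"); s=camera("scene"); np.save("top2.npy",c,allow_pickle=True)
im=np.hstack([rect(c,.511,.105,.04),cv2.resize(s["pixels"][210:350,230:370],(392,392),interpolation=cv2.INTER_CUBIC)])
cv2.imwrite("pics/key2.png",im)
print(housing_fit(c))
```

```text
9.05 pos [ 0.5313 -0.1876  0.3043] yaw 9.95 tilt [-0.0006 -0.0006] F [0.06 0.03 0.42] M [-0.004  0.016  0.007] g 0.05 0.0 q6 0.86
(array([511.39880536, 105.29251809]), np.float64(26.528251205474994), [[0.04, 0.0], [-0.08, 0.06], [0.04, -0.06]])
```

View pics/key2.png

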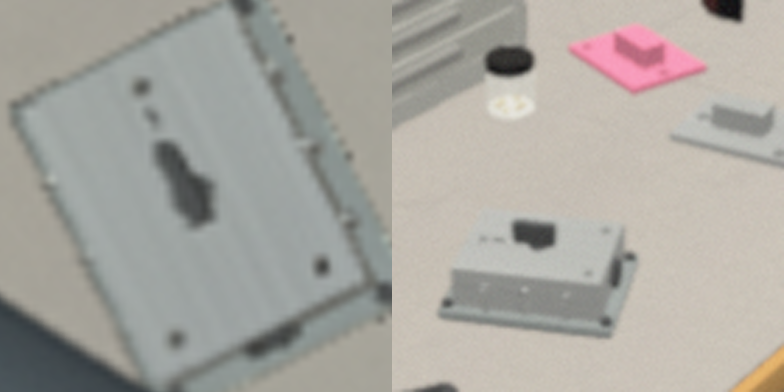

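The key's nose (165,150 in the left crop) now points at the mark (152,118). The four cover-shaped plates in the top picture are grey (338,258), pink (360,196), pink (400,277) and yellow (475,283). The bare-metal grey one is the cover, as the enlarged crop showed. Next I grasp it.

Request:
step_arm:
  rows:
    - [0,0,-0.04,0,0,0]
    - [0,0,-0.04,0,0,0]
    - [0,0,-0.02,0,0,0]
    - [0,0,-0.01,0,0,0]
    - [0,0,0,0,0,0]
    - [0,0,0,0,0,0]
    - [0,0,0,0,0,0]

```text
time: 10.02
position: [0.5322, -0.1878, 0.1957]
tool_rot: [0.996, 0.087, 0.001, 0.001]
ft_force: [0.3, -0.6, 0.9]
grip_width: 0.0499
grip_force: 0.0
```

```bash
python3 -c "
from h import *
st()"
```

```text
10.03 pos [ 0.5322 -0.1878  0.1957] yaw 9.99 tilt [0.0008 0.0006] F [ 0.26 -0.63  0.94] M [ 0.022  0.007 -0.011] g 0.0499 0.0 q6 0.86
```

Request:
step_arm:
  rows:
    - [0,0,-0.0045,0,0,0]
    - [0,0,0,0,0,0]
    - [0,0,0,0,0,0]

```text
time: 10.4
position: [0.5318, -0.1878, 0.1901]
tool_rot: [0.996, 0.087, -0.0, -0.0]
ft_force: [0.2, 0.4, -0.9]
grip_width: 0.0499
grip_force: 0.0
```

Request:
step_arm:
  rows:
    - [0,0,0,0,0,0]
    - [0,0,0,0,0,0]
    - [0,0,0,0,0,0]
    - [0,0,0,0,0,0]
    - [0,0,0,0,0,0]
    - [0,0,0,0,0,0]
  jaw: 0
  squeeze: 30

```text
time: 11.15
position: [0.5319, -0.1878, 0.1901]
tool_rot: [0.996, 0.087, 0.0, 0.0]
ft_force: [-0.9, 0.1, -0.8]
grip_width: 0.0257
grip_force: 30.0
```

```bash
python3 -c "
from h import *
st()"
```

```text
11.15 pos [ 0.5319 -0.1878  0.1901] yaw 9.98 tilt [0. 0.] F [-0.92  0.08 -0.81] M [-0.034  0.027  0.039] g 0.0257 30.0 q6 0.86
```

Request:
step_arm:
  rows:
    - [0,0,0.01,0,0,0]
    - [0,0,0.03,0,0,0]
    - [0,0,0.04,0,0,0]
    - [-0.0028,0.049,0,0,0,2.76]
    - [-0.0028,0.049,0,0,0,2.76]
    - [-0.0028,0.049,0,0,0,2.76]
    - [-0.0028,0.049,0,0,0,2.76]
    - [-0.0028,0.049,0,0,0,2.76]
    - [-0.0028,0.049,0,0,0,2.76]
    - [0,0,0,0,0,0]
    - [0,0,0,0,0,0]
    - [0,0,0,0,0,0]
  squeeze: 40

```text
time: 12.65
position: [0.5153, 0.1052, 0.2703]
tool_rot: [0.973, 0.229, 0.0, 0.0]
ft_force: [0.2, 0.4, -1.9]
grip_width: 0.0257
grip_force: 40.0
```

Run:
```python
from h import *
st()
c=camera("top"); s=camera("scene"); np.save("top3.npy",c,allow_pickle=True);np.save("sc3.npy",s,allow_pickle=True)
im=np.hstack([cv2.resize(c["pixels"][200:330,160:290],(392,392),interpolation=cv2.INTER_CUBIC),cv2.resize(s["pixels"][230:360,220:350],(392,392),interpolation=cv2.INTER_CUBIC)])
cv2.imwrite("pics/held.png",im)
```

```text
12.65 pos [0.5153 0.1052 0.2703] yaw 26.45 tilt [0.0001 0.0001] F [ 0.24  0.35 -1.91] M [ 0.004 -0.067  0.046] g 0.0257 40.0 q6 1.1
```

View pics/held.png

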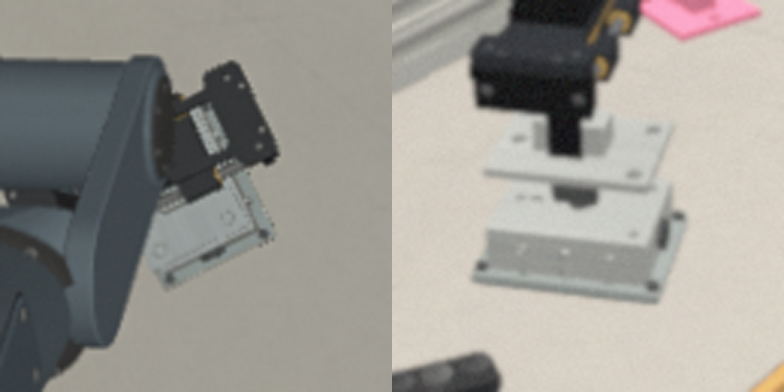

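Run:
```python
from h import *
def ov(c,x,y,z,yaw,r,half=.07,s=2.8):
    im=rect(c,.511,.105,z,half,s); t=np.radians(yaw); R=np.array([[np.cos(t),-np.sin(t)],[np.sin(t),np.cos(t)]])
    px=lambda u,v:(lambda w:(float((.105+half-y-w[1])*1000*s),float((.511+half-x-w[0])*1000*s)))(R@[u/1000,v/1000])
    for h in((43,0),(-43,29),(-43,-29)):
        u,v=px(*h); cv2.circle(im,(round(u*8),round(v*8)),int(r*s*8),(0,0,255),1,cv2.LINE_AA,3)
    q=np.array([px(*a) for a in((55,42),(55,-42),(-55,-42),(-55,42))]); cv2.polylines(im,[np.round(q*8).astype(int)],True,(0,0,255),1,cv2.LINE_AA,3)
    return im
T=np.load("top3.npy",allow_pickle=True).item();S=np.load("sc3.npy",allow_pickle=True).item();S1=np.load("sc1.npy",allow_pickle=True).item()
cv2.imwrite("pics/ov.png",cv2.resize(np.hstack([ov(T,.5115,.1044,.0862,26.45,5),ov(S,.5115,.1044,.0862,26.45,5)]),None,fx=1.02,fy=1.02))
cv2.imwrite("pics/ov1.png",ov(S1,.5114,.1053,.04,26.53,3,.06,5))
```

```text
(no output)
```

View pics/ov.png

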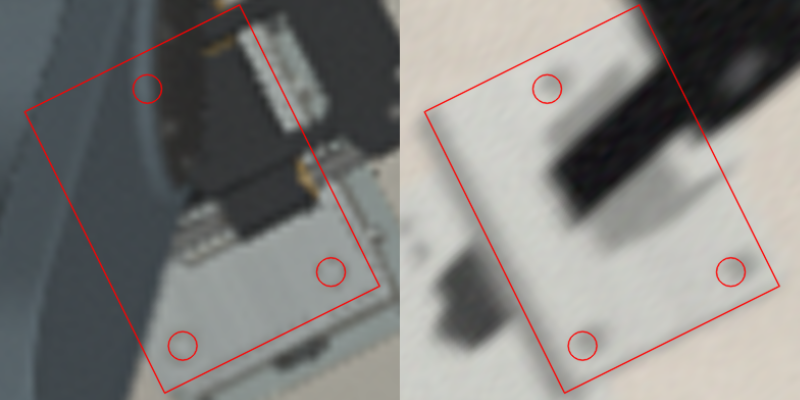

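View pics/ov1.png

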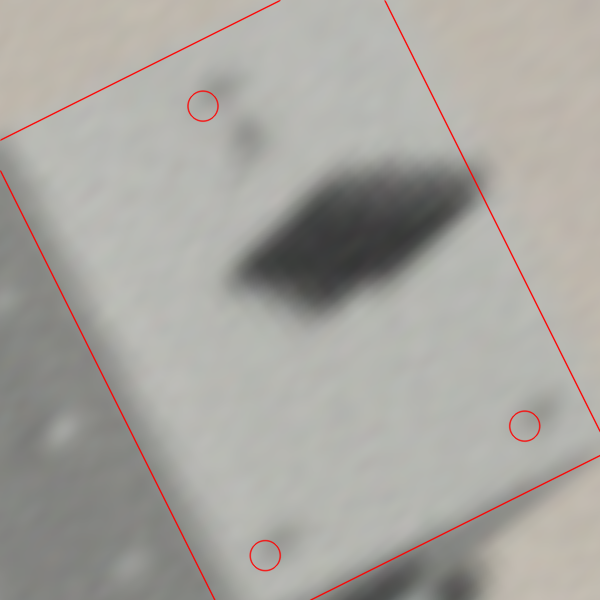

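Request:
step_arm:
  rows:
    - [0.0002,0.0009,0,0,0,0.1]
    - [0,0,0,0,0,0]
    - [0,0,-0.01,0,0,0]
    - [0,0,-0.01,0,0,0]
    - [0,0,-0.005,0,0,0]
    - [0,0,-0.005,0,0,0]
    - [0,0,0,0,0,0]
    - [0,0,0,0,0,0]
    - [0,0,0,0,0,0]

```text
time: 13.88
position: [0.5154, 0.1072, 0.2404]
tool_rot: [0.973, 0.23, 0.0, 0.0]
ft_force: [0.2, -0.3, -2.2]
grip_width: 0.0259
grip_force: 40.0
```

```bash
cat > e.py <<'E'
from h import *
def prof(c,x,y,z,yaw,lo=-8,hi=8):
    """intensity step position (mm, outward +) across rear (-x), right (-y), left(+y) edges where visible"""
    t=np.radians(yaw); R=np.array([[np.cos(t),-np.sin(t)],[np.sin(t),np.cos(t)]]); d=np.arange(lo,hi+.1,.5)
    def line(f,rng):
        P=np.array([[*(np.array([x,y])+R@(np.array(f(s,k))/1000)),z] for k in d for s in rng]); m=proj(c,P).astype(np.float32).reshape(len(d),-1,2)
        return cv2.remap(cv2.cvtColor(c["pixels"],cv2.COLOR_BGR2GRAY),m[...,0],m[...,1],cv2.INTER_CUBIC).astype(float).mean(1).round().astype(int).tolist()
    return dict(rear=line(lambda s,k:(-55-k,s),np.arange(-25,26,2)), right=line(lambda s,k:(s,-42-k),np.arange(-38,-20,2)), left=line(lambda s,k:(s,42+k),np.arange(-30,31,2)))
E
python3 - <<'E'
from e import *
st(); o=get_obs()
c=camera("top"); s=camera("scene"); st(); np.save("top4.npy",c,allow_pickle=True);np.save("sc4.npy",s,allow_pickle=True)
x,y=np.array(o["position"][:2])-.00477*np.array([np.cos(np.radians(26.55)),np.sin(np.radians(26.55))])+[.0002,.0012]
z=o["position"][2]-.1901+.006; print(x,y,z)
print("top cover",prof(c,x,y,z,26.55))
c1=np.load("top1.npy",allow_pickle=True).item();S1=np.load("sc1.npy",allow_pickle=True).item()
print("top housing",prof(c1,.5114,.1053,.04,26.55))
print("sc cover",prof(s,x,y,z,26.55)); print("sc housing",prof(S1,.5114,.1053,.04,26.55))
a=c["pixels"][235:305,195:255];a=cv2.resize(a,None,fx=6,fy=6,interpolation=cv2.INTER_CUBIC);b=cv2.resize(s["pixels"][262:332,245:322],None,fx=5.45,fy=6,interpolation=cv2.INTER_CUBIC)
cv2.imwrite("pics/fin.png",cv2.convertScaleAbs(np.hstack([a,b]),alpha=1.6,beta=-90))
E
```

```text
13.88 pos [0.5154 0.1072 0.2404] yaw 26.64 tilt [0.0004 0.0001] F [ 0.22 -0.35 -2.22] M [ 0.011 -0.017 -0.058] g 0.0259 40.0 q6 1.1
13.97 pos [0.5153 0.1072 0.2404] yaw 26.64 tilt [0.0003 0.0001] F [ 0.65 -0.24 -2.04] M [ 0.02   0.005 -0.004] g 0.0257 40.0 q6 1.1
0.5113142159003101 0.10625747159522526 0.05634385878089048
top cover {'rear': [153, 153, 153, 154, 154, 154, 154, 154, 154, 154, 154, 153, 151, 149, 146, 142, 138, 133, 128, 123, 117, 112, 106, 102, 99, 98, 98, 101, 104, 108, 111, 115, 119], 'right': [156, 156, 156, 156, 156, 156, 156, 157, 157, 158, 158, 157, 155, 154, 153, 153, 152, 150, 146, 140, 134, 128, 123, 119, 118, 118, 120, 122, 125, 127, 130, 131, 133], 'left': [72, 72, 72, 71, 71, 71, 70, 70, 70, 70, 70, 70, 70, 70, 70, 70, 70, 70, 70, 71, 71, 71, 71, 71, 71, 71, 71, 71, 71, 71, 71, 71, 72]}
top housing {'rear': [152, 152, 152, 152, 152, 153, 153, 153, 152, 152, 150, 148, 144, 138, 132, 124, 116, 108, 101, 97, 94, 94, 96, 99, 102, 106, 110, 114, 117, 121, 125, 128, 131], 'right': [154, 154, 154, 155, 156, 156, 156, 156, 155, 154, 152, 150, 147, 142, 136, 130, 124
[... 631 characters left out ...]
, 196, 194, 191, 188, 185, 182, 178, 174, 171, 167, 164, 161, 158, 156, 155, 154, 154, 154, 156, 158, 160, 164, 167, 171, 176, 180, 184, 188, 191, 194, 196, 198]}
sc housing {'rear': [181, 181, 181, 181, 182, 181, 181, 180, 178, 175, 172, 169, 164, 158, 152, 146, 141, 135, 131, 127, 124, 122, 120, 119, 119, 119, 119, 120, 121, 123, 124, 126, 129], 'right': [180, 180, 180, 180, 181, 181, 181, 182, 182, 182, 182, 182, 182, 183, 183, 183, 183, 183, 183, 183, 184, 183, 183, 184, 183, 183, 183, 183, 183, 183, 184, 184, 184], 'left': [182, 180, 179, 176, 174, 171, 168, 164, 160, 157, 153, 150, 147, 144, 142, 140, 138, 137, 136, 135, 134, 134, 134, 134, 134, 134, 134, 135, 135, 135, 136, 136, 137]}
```

View pics/fin.png

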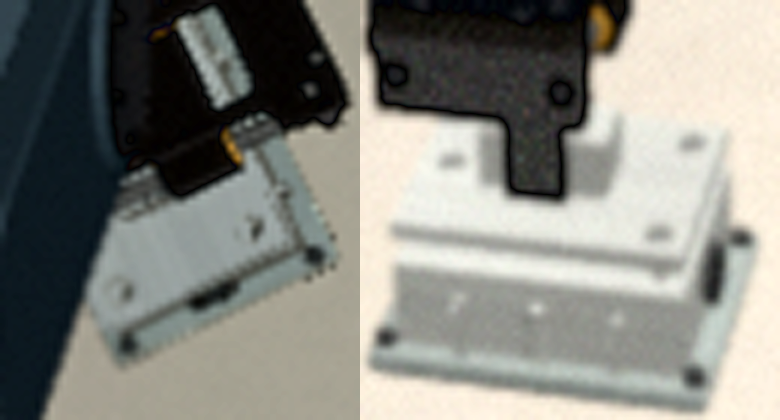

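Request:
step_arm:
  rows:
    - [0,-0.0009,0,0,0,-0.1]
    - [0,0,0,0,0,0]
    - [0,0,0,0,0,0]
    - [0,0,0,0,0,0]

```text
time: 14.48
position: [0.5153, 0.1063, 0.2401]
tool_rot: [0.973, 0.23, 0.0, -0.0]
ft_force: [0.1, -0.0, -1.6]
grip_width: 0.0256
grip_force: 40.0
```

Run:
```python
from e import *
st(); o=get_obs()
s=camera("scene");c=camera("top");np.save("sc5.npy",s,allow_pickle=True);np.save("top5.npy",c,allow_pickle=True)
S1=np.load("sc1.npy",allow_pickle=True).item()
def holes(c,x,y,z,yaw,guess,thr,w=8):
    t=np.radians(yaw); R=np.array([[np.cos(t),-np.sin(t)],[np.sin(t),np.cos(t)]]); out=[]
    for h in((43,0),(-43,29),(-43,-29)):
        p=np.array([x,y])+R@(np.array(h)/1000)+guess
        im=rect(c,p[0],p[1],z,w/1000,4); g=-cv2.cvtColor(im,cv2.COLOR_BGR2GRAY).astype(float); n=len(g); a=w-np.arange(n)/4
        m=np.clip(g-np.median(g)-thr,0,None); 
        out.append(np.round([(m*a[:,None]).sum()/m.sum()+guess[0]*1e3,(m*a[None]).sum()/m.sum()+guess[1]*1e3],2).tolist())
    return out
print("housing",holes(S1,.5114,.1053,.04,26.55,np.array([.003,-.0035]),5))
x,y=np.array(o["position"][:2])-.00477*np.array([np.cos(np.radians(26.55)),np.sin(np.radians(26.55))])+[.0002,.0012]; z=o["position"][2]-.1901+.006
print("cover centre pred",x,y); print("cover",holes(s,x,y,z,26.55,np.array([.003,-.0035]),5))
print(prof(s,x,y,z,26.55)["left"])
b=cv2.resize(c["pixels"][240:305,195:260],(390,390),interpolation=cv2.INTER_CUBIC); r=rect(s,.511,.105,z,.065,3)
cv2.imwrite("pics/fin2.png",cv2.convertScaleAbs(np.hstack([b,r]),alpha=1.8,beta=-140))
```

```text
14.47 pos [0.5153 0.1063 0.2401] yaw 26.54 tilt [ 0. -0.] F [ 0.05 -0.01 -1.62] M [-0.057  0.021  0.045] g 0.0256 40.0 q6 1.1
housing [[1.25, -4.66], [2.56, -2.92], [2.52, -3.02]]
cover centre pred 0.5111841051111151 0.10534724386560713
cover [[2.7, -3.42], [2.4, -3.3], [2.62, -3.1]]
[198, 196, 194, 191, 188, 185, 182, 178, 174, 170, 167, 163, 160, 158, 156, 155, 154, 154, 155, 156, 158, 161, 164, 168, 172, 176, 180, 184, 187, 191, 194, 196, 198]
```

View pics/fin2.png

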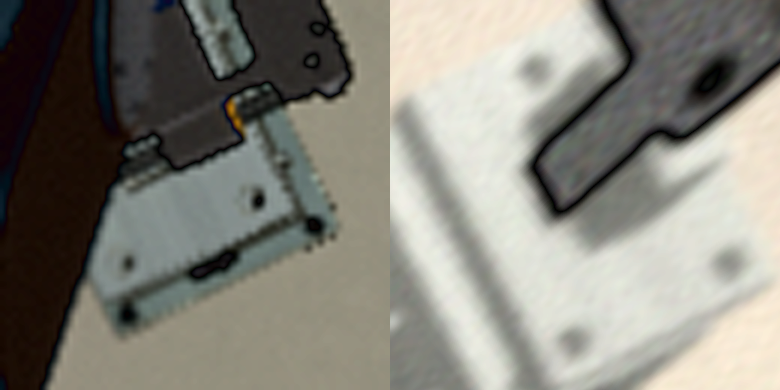

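```bash
python3 -c "
from h import *
st(); print(hand_in())"
```

```text
14.57 pos [0.5152 0.1063 0.2401] yaw 26.54 tilt [-0. -0.] F [-0.03  1.15 -2.31] M [-0.036 -0.009  0.031] g 0.0256 40.0 q6 1.1
the job is handed in; nothing more can be done
None
```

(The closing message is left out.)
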